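# Fit a collar on a flanged spindle and lock it with a hairpin clip

## Robot

A 6-joint arm with a two-finger parallel gripper is mounted at the origin on the work surface. World frame = base frame: x ahead of the robot, y to its left, z up, the work surface at z = 0. Lengths are in m, angles in degrees, forces in N, time in s.
With the tool pointing down it reaches from about 0.25 to 0.725 m from the base axis. Payload 9.7 kg.
Tool frame: the origin (TCP) lies at the very end of the fingers, on their centre line; the grasp point (between the pads) lies 19 mm behind it; z points along the fingers, y is the line along which they close (so a half turn about z gives the same grasp; the last joint's range is limited). The gripper opens to 85 mm and grips with 20 to 120 N. Pads are 22 mm wide; open, the fingers measure 114 mm over their backs; the gripper's body (76 mm by 85 mm) begins 54 mm behind the grasp point. The pads swing forward as they close: fully open they stand 13 mm farther back than shut.
Start: joints at [73.167, 4.979, 10.078, 95.1, 0, 90], TCP at [0.159, 0.526, 0.231] pointing down, gripper open.
Joint ranges: [-179.16, 179.16], [-48.56, 103.87], [-65.8, 70.77], [-126.05, 130.52], [-82.76, 87.17], [-180, 180]. Speed limits (degrees/s): [127.2, 127.2, 147.25, 180, 180, 180].

## Interface

Orientations are given as a 3x3 rotation matrix whose columns are the frame's x, y, z axes.
In Python, from rig import r, set_gripper, solver, status, optics, job gives the robot as it stands. Calls block until the motion is done:
- r.move_pose(position, orientation): joint-space move of the TCP to a pose.
- r.move_straight(position, orientation=None, speed=0.15, f_stop=None): straight line of the TCP; orientation=None keeps the orientation; speed is the mean speed in m/s. With f_stop (N) it stops when the force on the tool has changed by that much, and returns True; else False.
- r.movej(angles): joint-space move.
- set_gripper(opening, squeeze=None): opening from 0.0 (shut) to 1.0 (fully open); squeeze is the grip in N (None keeps the last); returns when the fingers have stopped.
- r.hold(seconds).
- solver.inverse_kinematics(position, orientation): joint angles nearest the present ones, or None.
- status.get_state(): the state.
- optics.camera(name): name is "side" or "top"; returns a dict with "image" (420x560x3 uint8, red, green, blue), "fovy" (degrees; the focal length in pixels is half the picture's height over the tangent of half this angle, whatever the lens; pixels are square), "cx", "cy" (the principal point, pixels), "camera_from_world" (4x4, takes a point from world to camera coordinates). Camera axes: x right, y down, z forward; pixel columns grow to the right and rows downward; lengths in m; the calibration is good to about 2 mm. A picture is of the moment at which its call begins. There is no depth.
A pose or a line that the arm cannot do raises r.PlanningError and nothing moves.
- job.close_job(): hands the job in; it is judged then, once.
The state is a dict: "t": time; "qpos": joint angles; "qvel": joint speeds; "joint_efforts": joint torques, N m; "tool_pos": TCP position; "orientation": TCP orientation; "wrist_force": force on the tool from outside, world axes, zero at the start; "moment": the same for the moment, N m; "width": opening from 0.0 (shut) to 1.0 (fully open); "finger_force": force on a finger pad.
Only numpy, scipy, OpenCV 4.12 (cv2) and the standard library are available. Lean on these libraries where they do the work, as an engineer would, in place of code of your own. Each camera call takes 0.05 s, during which the arm holds its last target. There are 200 camera calls.

## Task

Drop the loose black collar over the upright chrome spindle on the square jig plate so that it sits down on the spindle's shoulder, then take the hairpin clip off the aluminium block, slide its straight leg through the cross hole above the collar and push until the sprung leg snaps over and its bend hugs the spindle. Feel your way in gently, without ramming the clip against the spindle. Leave the job standing free and the other things on the bench where they are.

Things in the scene. Friction and masses are not known exactly. Their poses are not given: they have to be found in the camera images.
- spindle: Fixed chrome spindle upright on a square aluminium jig plate (120 x 120 x 12 mm). Origin: centre of the plate's underside, on the bench; z up the spindle's axis, x along the cross hole. Flange 80 mm across up to 20 mm height, waisted foot up to the shoulder at 62 mm, then a round shank 20 mm in diameter, its top 116 to 128 mm above the bench (height-adjustable), top edge bevelled 3 mm.
- cross_hole (a point): Where the cross hole's centre would be with the shank screwed right down: 99 mm above the bench, on the axis; x along the hole, z up. The shank is height-adjustable and now stands 3 to 15 mm higher (unknown, tight: it does not move); the real hole is always 14 mm below the shank's top. Square through-hole 6.6 mm, mouths 10 mm either way along x. The clip may enter from either end.
- shoulder (a point): Centre of the shoulder (a flat step 37 mm across) on the spindle's axis, 62 mm above the bench: the collar's underside rests here.
- collar: Loose black plastic collar (plain thick sleeve), 46 mm outside, bore 22.4 mm, 34 mm high, about 60 g, standing on the bench with its bore upright; seated, its top is 96 mm above the bench. Origin: centre of its underside; z up along the bore.
- clip: Loose R-shaped hairpin clip of 5 mm bright wire, 40 g, lying flat on the block (wire centre 42.5 mm above the bench). Origin: on the straight leg's centre line, where the spindle's axis lies when the clip is home. x along the straight leg to its nose, y to the sprung leg, z up. It feels so: the spring meets the shank 27 mm before home, the push peaks at 3 to 10 N about 17 mm before home, from 8 mm on it pulls itself in.
- clip_eye (a point): Middle of the clip's closed eye, at x = -52, y = 11 mm from the clip's origin, axes as the clip's: the place to grip. The eye's two sides, 27 mm apart over the outsides along y, run straight and parallel for 6 mm either way along x. The eye's end is 17 mm behind this point. It stands at least 15 mm out from the block.
- clip_nose (a point): The sheared free end of the straight leg, edges broken, 39 mm along x from the clip's origin, axes as the clip's: it enters the hole first, when the clip is 49 mm before home.
- clip_leg (a joint): How far the sprung leg is opened, rad, about the eye: free -0.09, hugging the shank -0.06 to -0.01, on the crest 0.03 to 0.06. The leg bends round the shank (crown 12.5 mm from the straight leg, wire centres), has inward crests 9 mm before and behind, and a flared end 28 mm past the clip's origin. Past home the rear crest stops the clip: the push climbs again by 2 to 20 N per mm.
- rest: Fixed: aluminium profile block 60 (x) x 100 (y) x 40 mm high, on the bench; origin at the centre of its underside. The clip lies flat across its top with the eye reaching past the -x face.
- spare_post: Loose bystander: another chrome flanged post, 88 mm high, flange 80 mm, with no jig plate and no hole, standing on the bench; origin at the centre of its underside. Leave alone.
- screwdriver: Loose bystander: a screwdriver lying on the bench. Leave alone.
- carton: Loose bystander: an open cardboard box 80 x 110 x 50 mm; origin at the centre of its underside. Leave alone.
Mind the look-alikes: they are no part of the job. Leave any green or pink look-alike of the clip alone. Several things look just like the collar: the one meant starts farthest from the robot's base.

How it is judged:
By the outcome, as a careful person would: the job done as asked, in the order asked, and still so for the second after the job is handed in, with the robot touching nothing.
It also fails if it takes over 69 s, if anything falls off the work surface, if the arm or the gripper's body presses on something with over 40 N, if the wrist force passes 120 N, or if a joint passes its speed limit or range.

## Working session

There is one attempt and no reset: what is moved stays moved. The work goes in short steps, each a Python script; the robot and the scene stay as the last script left them, time stands still between calls to the robot, and variables do not carry over. Pictures are saved under pics/ and viewed, at most 10 in all, crops included, and the job is handed in when it is done.

```bash
ls; mkdir -p pics
python3 - <<'E'
from rig import optics,status
import cv2,numpy as np
for n in("side","top"):
    c=optics.camera(n); cv2.imwrite(f"pics/{n}0.png",c["image"][:,:,::-1]); print(n,c["fovy"],c["cx"],c["cy"],[k for k in c],np.round(c["camera_from_world"],4).tolist())
print(status.get_state())
E
```

```text
pics
side 50.18044893536268 285.2212460793488 215.11920163467693 ['image', 'fovy', 'cx', 'cy', 'camera_from_world'] [[0.9489, -0.3155, -0.0067, -0.5131], [-0.217, -0.637, -0.7397, 0.1512], [0.2291, 0.7034, -0.6729, 0.914], [0.0, 0.0, 0.0, 1.0]]
top 44.653796444970304 274.40219250872207 212.04349457777005 ['image', 'fovy', 'cx', 'cy', 'camera_from_world'] [[-0.0217, -0.9997, -0.0125, -0.0328], [-0.9919, 0.0231, -0.1249, 0.5187], [0.1252, 0.0097, -0.9921, 1.1837], [0.0, 0.0, 0.0, 1.0]]
{'t': 0.1, 'qpos': array([7.31664104e+01, 5.00782841e+00, 1.00402551e+01, 9.50988238e+01,
       1.28692852e-03, 9.00005494e+01]), 'qvel': array([-0.05324966, -0.02953454,  0.11091983,  0.09689096,  0.06508203,
       -0.07998665]), 'joint_efforts': array([ 4.50690486e-04, -5.21563482e+01,  4.65653300e+01,  1.59575668e-02,
        3.46161210e-05, -9.54027854e-06]), 'tool_pos': array([0.1592142 , 0.52624983, 0.23066641]), 'orientation': array([[-9.57147104e-01,  2.89601958e-01, -3.57092993e-04],
       [ 2.89602177e-01,  9.57146469e-01, -1.10268690e-03],
       [ 2.24500134e-05, -1.15884848e-03, -9.99999328e-01]]), 'wrist_force': array([-0.14189045, -0.39536367, -0.95331138]), 'moment': array([ 0.02335162, -0.0334751 , -0.02942011]), 'finger_force': 0.0, 'width': 1.000628427876414}
```

View pics/side0.png

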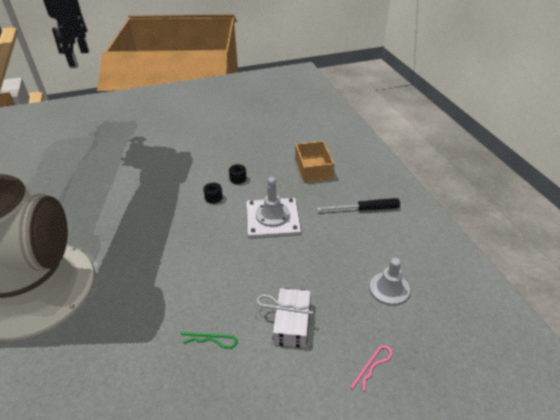

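View pics/top0.png

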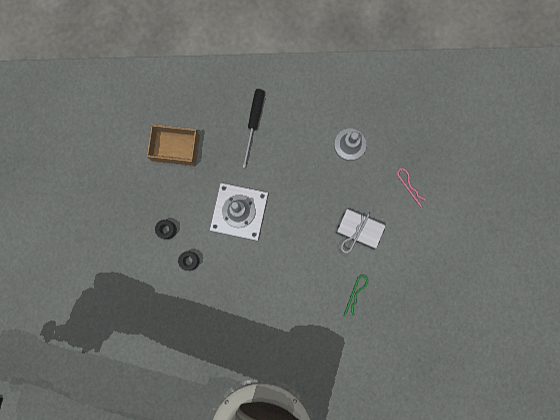

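```bash
cat > h.py <<'E'
import numpy as np, cv2
from rig import r,set_gripper,solver,status,optics,job
def cam(n):
    c=optics.camera(n); c["f"]=210/np.tan(np.radians(c["fovy"]/2)); return c
def ray(c,uv,z):
    M=c["camera_from_world"]; R,t=M[:3,:3],M[:3,3]; o=-R.T@t
    d=R.T@np.array([(uv[0]-c["cx"])/c["f"],(uv[1]-c["cy"])/c["f"],1]); return o+d*(z-o[2])/d[2]
def proj(c,p):
    M=c["camera_from_world"]; q=M[:3,:3]@np.asarray(p)+M[:3,3]; return np.array([c["cx"],c["cy"]])+c["f"]*q[:2]/q[2]
def crop(c,x,y,w=80,h=60,s=5):
    M=np.float32([[s,0,-s*x],[0,s,-s*y]])
    im=cv2.resize(c["image"][y:y+h,x:x+w,::-1],None,fx=s,fy=s,interpolation=cv2.INTER_CUBIC)
    for k in range(0,w,10): cv2.putText(im,str(x+k),(k*s,8),0,.3,(0,0,255)); cv2.line(im,(k*s,8),(k*s,13),(0,0,255))
    for k in range(10,h,10): cv2.putText(im,str(y+k),(0,k*s+4),0,.3,(0,0,255)); cv2.line(im,(20,k*s),(25,k*s),(0,0,255))
    return im
def down(a):  # tool down, tool y (closing line) at heading a deg in world
    a=np.radians(a); y=np.array([np.cos(a),np.sin(a),0]); z=np.array([0,0,-1.]); return np.column_stack([np.cross(y,z),y,z])
E
python3 - <<'E'
from h import *
t=cam("top");s=cam("side")
A=np.vstack([np.hstack([crop(t,200,183),crop(t,325,200)]),np.hstack([crop(s,235,172),crop(s,250,287)])])
cv2.imwrite("pics/a.png",A)
for u in [(165,229),(189,260)]: print(ray(t,u,.03))
print(ray(s,(237,174),.017),ray(s,(213,193),.017))
E
```

```text
[0.48352615 0.21664526 0.03      ]
[0.40877617 0.15949568 0.03      ]
[0.48210476 0.22169432 0.017     ] [0.40704406 0.1651099  0.017     ]
```

View pics/a.png

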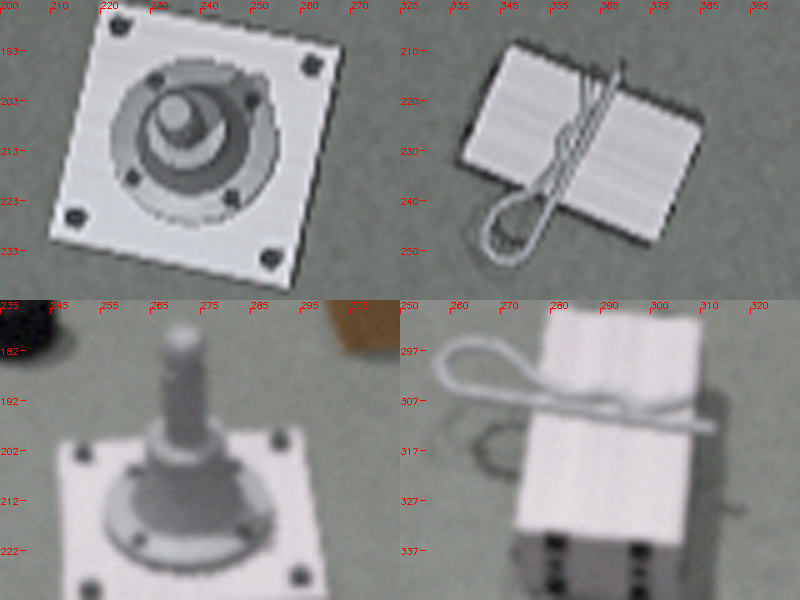

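```bash
cat > fit.py <<'E'
from h import *
from scipy.optimize import least_squares
t=cam("top");s=cam("side")
def quad(c,x,y,w,h,th):
    g=cv2.cvtColor(c["image"],cv2.COLOR_RGB2GRAY)[y:y+h,x:x+w]
    g=cv2.resize(g,None,fx=4,fy=4,interpolation=cv2.INTER_CUBIC)
    cs,_=cv2.findContours((g>th).astype(np.uint8),0,1); k=cv2.convexHull(max(cs,key=cv2.contourArea))
    q=cv2.approxPolyDP(k,12,True)[:,0]/4.+[x-.375,y-.375]; return q
qt=quad(t,203,178,72,68,175); qs=quad(s,240,190,68,52,175)
print(qt.tolist(),qs.tolist())
loc=np.array([[a,b] for a,b in((1,1),(1,-1),(-1,-1),(-1,1))])*.06
def W(p): 
    c,sn=np.cos(p[2]),np.sin(p[2]); return np.c_[loc@np.array([[c,sn],[-sn,c]])+p[:2],np.full(4,.012)]
def near(c,q,w): P=np.array([proj(c,x) for x in w]); return np.concatenate([q_-P[np.argmin(np.linalg.norm(P-q_,axis=1))] for q_ in q])
for nm,l in(("top",[(t,qt)]),("side",[(s,qs)]),("both",[(t,qt),(s,qs)])):
    o=least_squares(lambda p:np.concatenate([near(c,q,W(p)) for c,q in l]),[.52,.07,np.radians(10)]); print(nm,o.x[:2],np.degrees(o.x[2]),np.abs(o.fun).max())
p=o.x
tip_t=np.array([200+172/5,183+103/5]); tip_s=np.array([235+184/5,172+34/5])
for h in(.116,.122,.128):
    print(h,proj(t,[*p[:2],h]),tip_t,proj(s,[*p[:2],h]),tip_s)
E
python3 fit.py
```

```text
[[220.375, 183.375], [267.125, 192.625], [256.875, 239.875], [209.875, 229.875]] [[294.375, 198.125], [299.125, 230.875], [248.125, 233.625], [247.375, 200.125]]
top [0.52427996 0.04244271] -13.083101025902053 0.9567957978759694
side [0.52389031 0.04595866] -14.177608864012065 1.0491437509862749
both [0.52390319 0.0436646 ] -13.565282500379803 1.5908788375641052
0.116 [234.15280762 205.53292221] [234.4 203.6] [271.3493056  180.54358919] [271.8 178.8]
0.122 [233.90654531 205.15905289] [234.4 203.6] [271.27398821 178.37588835] [271.8 178.8]
0.128 [233.65767171 204.78121915] [234.4 203.6] [271.19804934 176.1903011 ] [271.8 178.8]
```

```bash
cat >> h.py <<'E'
def clipmodel():
    th=np.linspace(-np.pi/2,np.pi/2,9)
    return np.vstack([[[39,0]],[[20,0]],[[0,0]],[[-20,0]],[[-40,0]],[[-58,0]],np.c_[-58-8.5*np.cos(th),11+11*np.sin(th)],[[-46,22]],[[0,12.5]]])/1000.
def xf(p,L,z): c,s=np.cos(p[2]),np.sin(p[2]); return np.c_[L@np.array([[c,s],[-s,c]])+p[:2],np.full(len(L),z)]
E
python3 - <<'E'
from h import *
from scipy.optimize import least_squares
t=cam("top");s=cam("side")
# tip triangulation
f=lambda q:np.r_[proj(t,q)-[234.0,203.2],proj(s,q)-[271.4,178.4]]
o=least_squares(f,[.52,.05,.12]);print("tip",o.x,o.fun)
L=clipmodel()
def g(p): 
    w=xf(p,np.array([[.039,0],[-.0665,.011]]),.0425)
    return np.r_[proj(t,w[0])-[369.,213.4],proj(s,w[0])-[312.2,312.2],proj(t,w[1])-[345.2,251.4],proj(s,w[1])-[257.6,300.2]]
o2=least_squares(g,[.5,-.22,-.5]);p=o2.x;print("clip",p[:2],np.degrees(p[2]),o2.fun.round(2))
ims=[]
for c,(x,y) in((t,(325,200)),(s,(250,287))):
    im=crop(c,x,y)
    for w in xf(p,L,.0425):
        u=(proj(c,w)-[x-.4,y-.4])*5; cv2.circle(im,tuple(int(v) for v in u),2,(0,160,0),-1)
    ims.append(im)
sp=[]
for c,(x,y) in((t,(224,195)),(s,(256,172))):
    im=crop(c,x,y,32,24,12.5 and 12); im=cv2.convertScaleAbs(im,alpha=1.5,beta=-40)
    for h in(-13.6,76.4,166.4,256.4):
        a=np.radians(h); q=[o.x[0]+.01*np.cos(a),o.x[1]+.01*np.sin(a),o.x[2]-.014]; u=(proj(c,q)-[x-.46,y-.46])*12
        cv2.drawMarker(im,tuple(int(v) for v in u),(0,200,0),1,6); cv2.putText(im,str(int(h)),tuple(int(v) for v in u),0,.35,(255,0,0))
    sp.append(cv2.resize(im,(400,300)))
cv2.imwrite("pics/b.png",np.vstack([np.hstack(ims),np.hstack(sp)]))
E
```

```text
tip [0.5262812  0.04377627 0.12173477] [-0.14573222  0.91054688  0.89917225 -0.17244548]
clip [ 0.4724723  -0.24617412] -27.839548696061563 [-1.07  0.53  1.11  0.92 -0.93  0.64  0.19  0.53]
```

View pics/b.png

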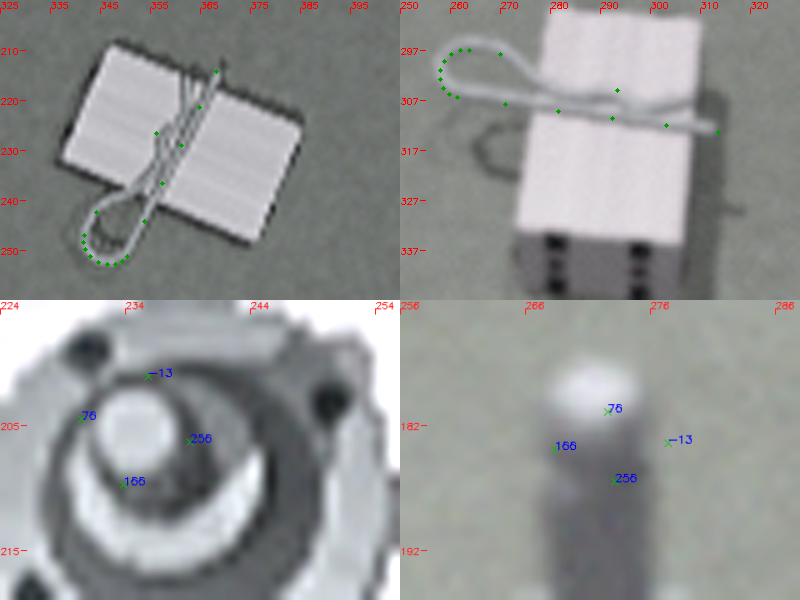

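Run:
```python
from h import *
for n,(x0,x1,y0,y1) in(("side",(265,279,174,200)),("top",(228,248,196,216))):
    g=np.mean([cv2.cvtColor(cam(n)["image"],cv2.COLOR_RGB2GRAY).astype(float) for _ in range(8)],0)
    np.save(n+"avg.npy",g)
    print(n,"     "+" ".join(f"{x:3d}" for x in range(x0,x1)))
    for y in range(y0,y1): print(y," "*5+" ".join(f"{int(v):3d}" for v in g[y,x0:x1]))
```

```text
side      265 266 267 268 269 270 271 272 273 274 275 276 277 278
174      135 133 134 135 135 135 137 136 135 136 135 135 133 133
175      137 136 134 135 136 138 138 136 135 135 134 132 133 135
176      135 135 135 136 141 144 147 143 141 137 135 132 132 132
177      136 135 135 141 152 160 163 162 156 145 137 132 133 131
178      135 135 138 148 165 173 176 175 169 155 136 133 131 132
179      134 136 139 153 167 176 178 176 171 153 131 130 132 133
180      133 132 134 142 154 166 169 164 152 136 122 125 132 133
181      132 129 127 129 134 145 148 142 129 117 114 124 131 135
182      131 128 121 120 121 125 125 119 111 105 111 125 132 135
183      133 128 118 111 109 109 109 105 101 100 110 126 133 134
184      134 130 121 106  98  98 100  97  94  95 107 124 132 132
185      134 134 128 112  99  95  96  93  91  91 101 119 131 132
186      134 133 127 117 110  99  96  91  88  88  99 117 130 134
187      135 130 119 113 115 101  93  89  89  90  99 116 132 135
188      135 130 114 104 100  96  91  91  91  92 100 117 131 135
189      135 129 114 100  94  94  93  91  92  93  99 117 13
[... 1824 characters left out ...]
0 139 177 130  93 141 150 146 124  96  78  75  69  93 119 153 187  62  76  82
209       91 134 177 159  87  91 108  99  92 100  71  75  66  94 151 180 176  60  77  81
210       93 111 175 173 142  85 101  94  88  93  75  67  73 138 180 177 153  65  79  79
211       94  97 177 173 171 117  98  85  87  71  71  96 130 169 181 182 110  69  80  80
212       96  96 160 180 176 149 135 105 106  93 108 144 166 162 179 161  70  73  83  83
213       96  97 114 160 179 164 167 153 154 141 154 166 162 164 171  97  70  80  87  88
214       92 101  94 111 161 170 164 165 167 167 167 168 172 154 127  68  81  87  88  88
215      100 101  98  94 116 152 144 166 168 168 165 154 142 111  69  84  88  90  89  89
```

```bash
cat >> h.py <<'E'
YAW=-13.6
def st(m=""):
    s=status.get_state(); print(m,"t%.1f"%s["t"],np.round(s["tool_pos"],4),"F",np.round(s["wrist_force"],1),"w%.3f"%s["width"],"ff%.1f"%s["finger_force"]); return s
def vec(h): return np.array([np.cos(np.radians(h)),np.sin(np.radians(h)),0])
def touch(d,dist,speed=.02,f=3):
    p=status.get_state()["tool_pos"]; hit=r.move_straight(p+np.asarray(d)*dist,speed=speed,f_stop=f); s=st(f"hit={hit}"); return hit,s["tool_pos"]
def straddle(h,c,dist=.014):
    out=[]
    for sg in(1,-1):
        hit,p=touch(sg*vec(h),dist if sg>0 else 2*dist); out.append(p@vec(h))
    m=np.mean(out); c=c+vec(h)*(m-c@vec(h)); print("centre along",h,m,"gap",out); r.move_straight(c,speed=.05); return c
E
python3 - <<'E'
from h import *
from scipy.optimize import least_squares
t=cam("top");s=cam("side")
o=least_squares(lambda q:np.r_[proj(t,q)-[234.4,205.0],proj(s,q)-[271.1,178.7]],[.52,.05,.12]);print("tip",o.x,o.fun)
c=np.array([o.x[0],o.x[1],.104])
set_gripper(.45)
r.move_pose(c+[0,0,.07],down(YAW+90)); st("hover")
print(r.move_straight(c,speed=.1,f_stop=4)); st("down")
c=straddle(YAW+90,c)
r.move_straight(c+[0,0,.035],speed=.15)
r.move_pose(c+[0,0,.035],down(YAW)); 
r.move_straight(c,speed=.1,f_stop=4); st()
c=straddle(YAW,c)
r.move_straight(c+[0,0,.035],speed=.15); set_gripper(0); st("closed")
h=touch([0,0,-1],.045,.02,3); r.move_straight(c+[0,0,.05],speed=.15)
st(); print(c)
E
```

```text
tip [0.52371761 0.04265672 0.12200844] [-0.03666455  0.23117532  0.2280033  -0.04364344]
hover t4.0 [0.5237 0.0434 0.1741] F [ 0.8 -0.2 -0.1] w0.452 ff0.0
False
down t4.8 [0.524  0.0427 0.1046] F [ 0.2 -0.3 -0. ] w0.453 ff0.0
hit=True t5.5 [0.5266 0.0541 0.1043] F [-0.4 -1.9  1.2] w0.449 ff1.1
hit=True t6.4 [0.5221 0.0359 0.1039] F [0.7 2.4 0.5] w0.450 ff1.1
centre along 76.4 0.16702956443223735 gap [np.float64(0.17638639861224178), np.float64(0.1576727302522329)]
 t9.0 [0.5241 0.045  0.104 ] F [ 0.3 -0.2  0.8] w0.451 ff0.0
hit=True t9.5 [0.5332 0.0428 0.1036] F [-0.   0.1  1.1] w0.452 ff0.4
hit=True t10.4 [0.5151 0.0472 0.1036] F [ 2.8 -1.4  1.1] w0.453 ff1.5
centre along -13.6 0.498889772713486 gap [np.float64(0.5082272332813165), np.float64(0.4895523121456556)]
closed t11.6 [0.5241 0.045  0.1387] F [ 0.3 -0.2 -0.2] w-0.001 ff0.0
hit=True t12.8 [0.5243 0.0451 0.1195] F [0.5 0.1 6.1] w-0.002 ff2.6
 t13.2 [0.5245 0.0451 0.1543] F [ 0.3  0.8 -0.1] w-0.000 ff0.0
[0.52417709 0.04503623 0.104     ]
```

Run:
```python
from h import *
q=[]
for n,a in(("top",(165,229)),("side",(237,174))):
    c=cam(n); g=cv2.cvtColor(c["image"],cv2.COLOR_RGB2GRAY)
    m=np.zeros_like(g); m[a[1]-16:a[1]+16,a[0]-16:a[0]+16]=1; m&=(g<75)
    k,lab,stt,cen=cv2.connectedComponentsWithStats(m); i=1+np.argmax(stt[1:,4]); 
    k=cv2.convexHull(np.argwhere(lab==i)[:,::-1].astype(np.int32)); M=cv2.moments(k); u=(M["m10"]/M["m00"],M["m01"]/M["m00"])
    q.append(ray(c,u,.017)); print(n,u,stt[i],q[-1])
c=np.mean(q,0); c[:2]+=[.0004,.0022]; c[2]=.005; print(c)
set_gripper(1.0)
r.move_pose(c+[0,0,.075],down(-50)); st("hover"); 
print(r.move_straight(c,speed=.12,f_stop=5)); st("down")
set_gripper(.45,20); st("pinch"); set_gripper(1.0)
r.move_straight(c+[0,0,.06],speed=.2); r.move_pose(c+[0,0,.06],down(40)); 
print(r.move_straight(c,speed=.12,f_stop=5)); set_gripper(.45,25); st("grip")
```

```text
top (161.8209219858156, 229.9237588652482) [155 220  15  19 183] [0.48273927 0.22723213 0.017     ]
side (237.44464609800363, 174.20387174833635) [229 165  18  20 293] [0.4829912  0.22046327 0.017     ]
[0.48326523 0.2260477  0.005     ]
hover t15.0 [0.4835 0.2258 0.0804] F [0.6 0.1 0.6] w1.004 ff0.0
False
down t15.8 [0.4838 0.226  0.0057] F [-0.3 -0.6 -0.3] w0.999 ff0.0
pinch t16.2 [0.4836 0.2263 0.0057] F [-0.1  0.6  6. ] w0.522 ff20.6
False
grip t19.6 [0.4837 0.2262 0.0059] F [-0.6 -0.3  7.2] w0.536 ff25.5
```

Run:
```python
from h import *
c=np.array([.5242,.0450,0])
z0=status.get_state()["tool_pos"]
r.move_straight(z0+[0,0,.15],speed=.25); r.move_pose(c+[0,0,.145],down(40)); st("hover")
print(r.move_straight(c+[0,0,.110],speed=.03,f_stop=5)); s=st("engage")
if s["tool_pos"][2]<.112:
    print(r.move_straight(c+[0,0,.066],speed=.04,f_stop=6)); s=st("seat"); print(s["moment"])
```

```text
hover t21.1 [0.5237 0.045  0.1439] F [0.5 0.  0. ] w0.537 ff25.7
False
engage t22.5 [0.5243 0.045  0.1102] F [-0.2 -0.1 -0.9] w0.538 ff25.7
True
seat t23.4 [0.5239 0.045  0.0679] F [-1.  -1.   4.8] w0.538 ff26.1
[ 0.01713751  0.15514128 -0.0202534 ]
```

Run:
```python
from h import *
set_gripper(1.0); st("rel")
p=status.get_state()["tool_pos"]; r.move_straight(p+[0,0,.09],speed=.2)
r.move_pose([.40,-.06,.17],down(-118+180+90 if False else 62)); st()
t=cam("top");s=cam("side")
g=lambda c,x,y,w,h,k:crop(c,x,y,w,h,k)
a=g(t,335,205,40,52,10)[:, :400]; b=cv2.vconcat([g(s,252,290,66,30,6),g(s,250,166,66,55,6)])
b=cv2.resize(b,(400,520)) 
cv2.imwrite("pics/c.png",np.hstack([a,b]))
```

```text
rel t23.9 [0.5233 0.0449 0.0669] F [-0.6  0.5 -0.1] w1.001 ff0.0
 t25.2 [ 0.3999 -0.06    0.169 ] F [ 1.2 -0.3  0.4] w1.001 ff0.0
```

View pics/c.png

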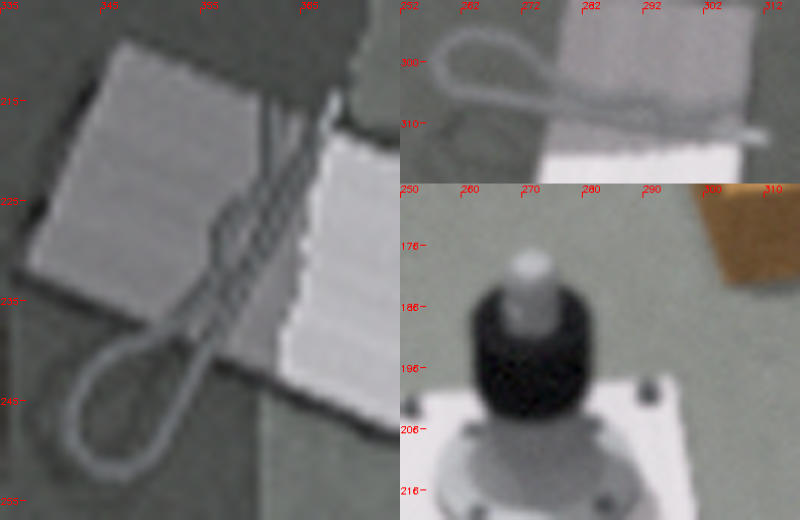

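Run:
```python
from h import *
from scipy.optimize import least_squares
t=cam("top");s=cam("side")
def g(p): 
    w=xf(p,np.array([[.039,0],[-.0665,.011]]),.0425)
    return np.r_[proj(t,w[0])-[368.1,213.9],proj(s,w[0])-[311.8,312.1],proj(t,w[1])-[344.25,251.35],proj(s,w[1])-[257.5,300.8]]
p=least_squares(g,[.47,-.246,-.5]).x; print(p[:2],np.degrees(p[2]),g(p).round(2))
h=np.degrees(p[2]); o=np.array([p[0]+.0004,p[1]+.002,0])
e=o-vec(h)*.0535+vec(h+90)*.011; e[2]=.0215; print(e)
set_gripper(.6); r.move_pose(e+[0,0,.07],down(h+90)); st("hover")
print(r.move_straight(e,speed=.1,f_stop=4)); st("down")
c=cam("top"); s=cam("side"); 
cv2.imwrite("pics/d.png",np.hstack([crop(c,315,200,66,60,6),crop(s,245,272,66,60,6)]))
```

```text
[ 0.47202843 -0.24531278] -27.704293785379036 [-0.56  0.2   1.12  0.66 -0.28  0.93 -0.09 -0.3 ]
[ 0.43017573 -0.20870124  0.0215    ]
hover t26.6 [ 0.43   -0.2085  0.0917] F [ 1.   0.9 -0.1] w0.598 ff0.0
False
down t27.4 [ 0.4306 -0.2087  0.0222] F [-0.2 -0.7  0. ] w0.604 ff0.0
```

View pics/d.png

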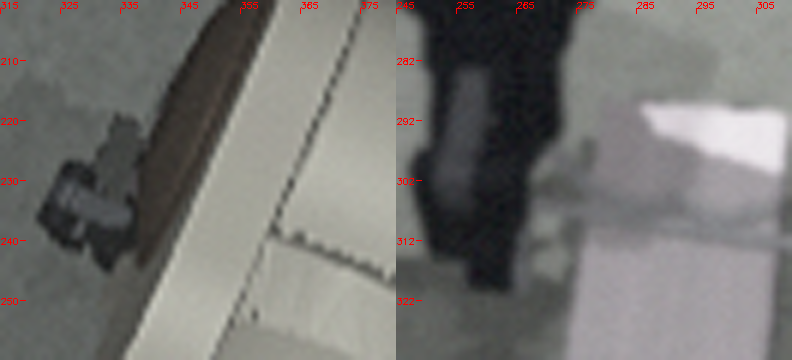

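Run:
```python
from h import *
set_gripper(.2,20); st("g"); set_gripper(.2,50); s=st("grip"); p=s["tool_pos"]
r.move_straight(p+[0,0,.10],speed=.15); st("lift")
ax=np.array([.5242,.0450,0]); off=p[2]-.0425; print("off",off)
P=ax-vec(YAW)*(.0535+.062)+vec(YAW+90)*.011; P[2]=.1055+off
r.move_pose(P+[0,0,.04],down(YAW+90)); r.move_straight(P,speed=.1); r.hold(.2); s=st("pre"); print(P)
c=cam("top"); s=cam("side")
cv2.imwrite("pics/e.png",np.hstack([crop(c,215,180,66,80,6),crop(s,215,160,66,80,6)]))
N=ax-vec(YAW)*(.062-.039)+[0,0,.1055]; print("nose pred",proj(c,N),proj(s,N))
```

```text
g t27.8 [ 0.4304 -0.2088  0.0217] F [ 0.1 -0.5 -0.3] w0.305 ff19.6
grip t28.1 [ 0.4304 -0.2088  0.0217] F [0.3 0.  2.3] w0.290 ff48.9
lift t28.9 [ 0.43   -0.2087  0.1207] F [ 0.2 -0.7 -0.6] w0.293 ff49.0
off -0.020759085406368297
pre t30.8 [0.4149 0.0829 0.0854] F [-0.4  0.3  0.5] w0.291 ff49.0
[0.41452507 0.08285049 0.08474091]
nose pred [231.68029221 216.0276727 ] [261.06530109 184.50660187]
```

View pics/e.png

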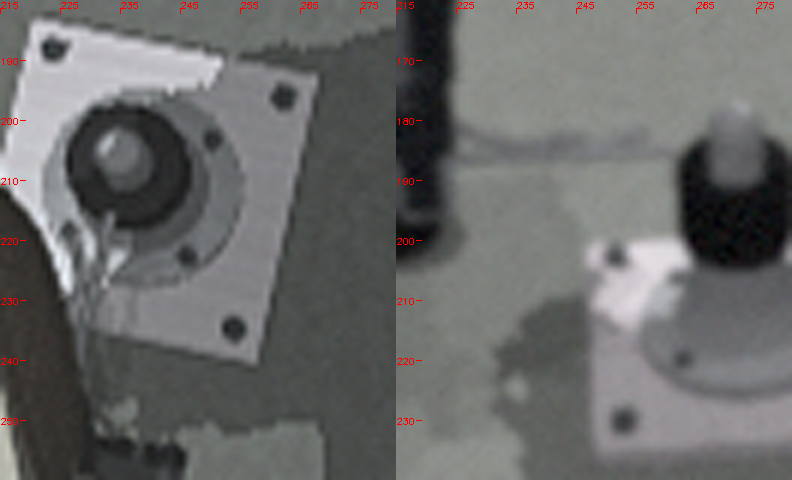

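```bash
cat >> h.py <<'E'
AX=np.array([.5242,.0450,0]); OFF=-.02076
def tgt(d,dy=0,dz=0):
    P=AX-vec(YAW)*(.0535+d)+vec(YAW+90)*(.011+dy); P[2]=.1055+OFF+dz; return P
def stt(m):
    s=status.get_state(); p=s["tool_pos"]-tgt(0); F=s["wrist_force"]
    print(m,"t%.1f"%s["t"],"d%.1f dy%.1f dz%.1f"%(-1e3*p@vec(YAW),1e3*p@vec(YAW+90),1e3*p[2]),"Fx%.1f Fy%.1f Fz%.1f"%(F@vec(YAW),F@vec(YAW+90),F[2]),"M",np.round(s["moment"],2),"w%.3f"%s["width"]); return s
E
python3 - <<'E'
from h import *
stt("pre")
hit=r.move_straight(tgt(.044),speed=.02,f_stop=2.5); stt(f"hit={hit}")
if not hit: 
    hit=r.move_straight(tgt(.030),speed=.02,f_stop=2.5); stt(f"hit={hit}")
E
```

```text
pre t30.9 d61.7 dy0.1 dz0.5 Fx-0.8 Fy0.1 Fz0.3 M [ 0.01  0.03 -0.04] w0.293
hit=False t31.9 d44.1 dy-0.0 dz-0.0 Fx-0.3 Fy-0.8 Fz-1.4 M [0.05 0.04 0.06] w0.290
hit=True t32.6 d30.6 dy0.3 dz-0.5 Fx-0.3 Fy1.7 Fz-1.5 M [ 0.39 -0.02  0.16] w0.290
```

Run:
```python
from h import *
for d in(27,23,20,17):
    hit=r.move_straight(tgt(d/1e3),speed=.015,f_stop=8); stt(f"{d} hit={hit}")
    if hit: break
```

```text
27 hit=False t33.0 d26.9 dy0.1 dz-0.1 Fx-0.9 Fy3.7 Fz-0.3 M [0.61 0.01 0.25] w0.291
23 hit=False t33.4 d22.8 dy0.2 dz0.0 Fx-1.2 Fy4.4 Fz0.7 M [0.88 0.   0.38] w0.292
20 hit=False t33.8 d20.0 dy0.3 dz0.0 Fx-1.5 Fy5.3 Fz0.2 M [1.15 0.09 0.35] w0.288
17 hit=False t34.1 d17.0 dy0.4 dz-0.0 Fx-1.3 Fy7.8 Fz-1.8 M [1.19 0.1  0.41] w0.293
```

Run:
```python
from h import *
r.move_straight(tgt(.017,.0006),speed=.01,f_stop=6); stt("relieve")
for d in(15,13,11):
    hit=r.move_straight(tgt(d/1e3,.0006),speed=.015,f_stop=8); stt(f"{d} hit={hit}")
    if hit: break
t=cam("top");s=cam("side")
cv2.imwrite("pics/f.png",np.hstack([crop(t,215,180,66,80,6),crop(s,215,160,66,80,6)]))
```

```text
relieve t34.4 d17.0 dy0.7 dz0.0 Fx-1.4 Fy5.4 Fz-1.1 M [0.96 0.09 0.3 ] w0.288
15 hit=False t34.6 d14.9 dy0.7 dz-0.0 Fx-0.6 Fy5.0 Fz0.6 M [ 0.98 -0.05  0.33] w0.292
13 hit=False t34.9 d12.8 dy0.6 dz0.1 Fx0.6 Fy5.2 Fz0.5 M [ 0.93 -0.27  0.35] w0.295
11 hit=False t35.2 d10.7 dy0.7 dz0.2 Fx0.4 Fy4.4 Fz-1.1 M [ 0.9  -0.4   0.33] w0.289
```

View pics/f.png

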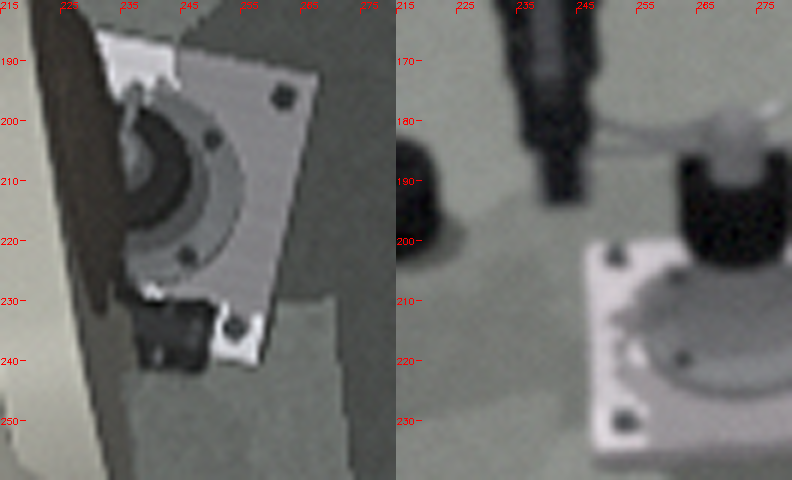

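Run:
```python
from h import *
for d in(9,7,5,3,1.5,.5):
    hit=r.move_straight(tgt(d/1e3,.001),speed=.015,f_stop=7); stt(f"{d} hit={hit}")
    if hit: break
s=cam("side");t=cam("top")
a=crop(s,240,168,66,40,6)
cv2.imwrite("pics/g.png",np.hstack([a,crop(t,215,185,66,40,6)]))
for x in(.039,.028): print(proj(s,AX+vec(YAW)*x+[0,0,.1055]),proj(t,AX+vec(YAW)*x+[0,0,.1055]))
```

```text
9 hit=False t35.6 d8.6 dy0.9 dz0.1 Fx2.1 Fy3.3 Fz-0.9 M [ 0.47 -0.47  0.18] w0.295
7 hit=False t35.9 d6.5 dy0.9 dz0.1 Fx2.9 Fy2.4 Fz0.6 M [ 0.39 -0.65  0.15] w0.289
5 hit=False t36.2 d4.5 dy1.0 dz0.1 Fx4.4 Fy2.5 Fz-0.7 M [ 0.23 -0.88  0.23] w0.290
3 hit=False t36.4 d2.6 dy1.0 dz0.1 Fx4.6 Fy1.8 Fz0.5 M [ 0.11 -0.93  0.18] w0.295
1.5 hit=False t36.7 d1.4 dy1.0 dz0.0 Fx4.1 Fy1.5 Fz-0.9 M [ 0.13 -0.8   0.18] w0.294
0.5 hit=False t36.9 d0.6 dy1.0 dz-0.1 Fx1.8 Fy1.0 Fz-0.7 M [ 0.24 -0.45  0.12] w0.294
[288.9439257  182.91093989] [237.85528825 189.26817861]
[284.01221974 183.19321119] [236.7655319  193.99066402]
```

View pics/g.png

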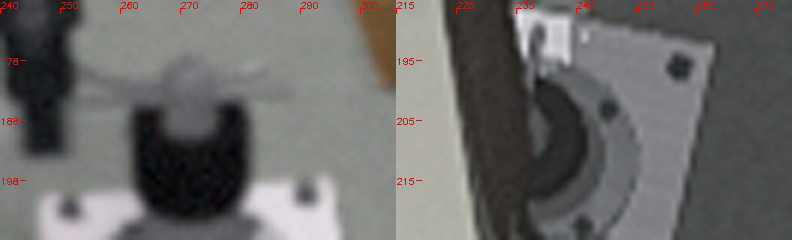

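Run:
```python
from h import *
for d in(0,-.5,-1):
    hit=r.move_straight(tgt(d/1e3,.0012),speed=.01,f_stop=5); s=stt(f"{d} hit={hit}")
    if s["wrist_force"]@vec(YAW)<0: break
```

```text
0 hit=False t37.3 d0.4 dy1.1 dz-0.2 Fx-0.5 Fy2.2 Fz-0.8 M [0.28 0.08 0.12] w0.293
```

Run:
```python
from h import *
set_gripper(.6); stt("rel"); p=status.get_state()["tool_pos"]
print(r.move_straight(p+[0,0,.10],speed=.08,f_stop=5)); stt("up")
r.move_pose([.33,-.12,.25],down(YAW+90)); r.hold(.3)
s=cam("side");t=cam("top")
cv2.imwrite("pics/i.png",np.hstack([crop(s,235,165,66,60,6),crop(t,205,180,66,60,6)]))
cv2.imwrite("pics/full.png",t["image"][:,:,::-1])
L=np.array([[.039,0],[-.069,.011]])
print([proj(c,w).round(1).tolist() for c in(s,t) for w in xf([AX[0],AX[1],np.radians(YAW)],L,.1055)])
```

```text
rel t37.7 d0.0 dy1.1 dz-0.0 Fx0.2 Fy0.0 Fz-0.8 M [-0.    0.   -0.01] w0.598
False
up t39.1 d0.2 dy1.0 dz99.4 Fx0.3 Fy0.0 Fz0.3 M [ 0.01 -0.03  0.06] w0.602
[[288.9, 182.9], [240.2, 182.6], [237.9, 189.3], [222.2, 235.1]]
```

View pics/i.png

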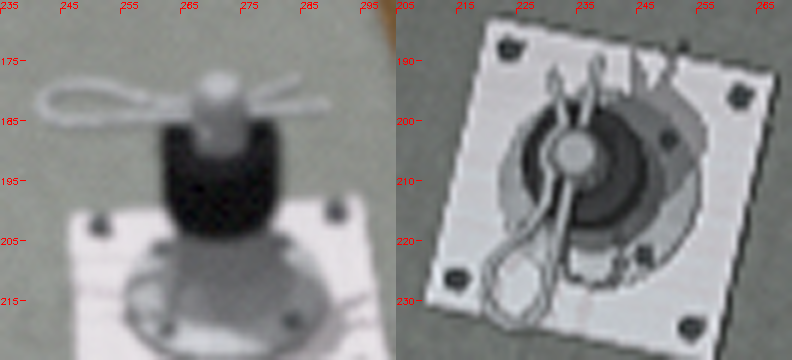

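The clip's straight leg runs through the spindle, and its bend hugs the shank at about (234,206) in the top view. The collar is seated below it and the arm is clear, so I'm handing in.

```bash
python3 -c "
from rig import job
print(job.close_job())"
```

```text
the job is handed in; nothing more can be done
None
```

The job is handed in: the collar sits on the spindle's shoulder and the clip is through the cross hole with its bend hugging the shank. The arm is clear, at about 40 s of the 69 s allowed, and I moved none of the other things on the bench.

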